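# Return the rinsed scraper to its slanted holder

## Task

Take the flat scraper out of the upright rinse trough and slide it, blade first, into the slanted holder whose slot is wide enough for its blade. Guide it down in the gripper until it is fully home rather than dropping it in, then let go and leave it standing in the slot. Do not tip or push about the bottle, the beaker or the tip box.

Things in the scene. Friction and masses are not known exactly. Their poses are not given: they have to be found in the camera images.
- scraper: Bench scraper 185 mm long, 140 g: flat steel blade 50 mm wide (y), 5 thick (x), 90 long, then a straight black handle 26 wide (y), 18 thick (x), 95 long. Origin: middle of the blade's free end edge; z runs from there to the handle. Same after a half turn about z. At the start it stands blade down in the trough, leaning up to 8 degrees.
- scraper_handle (a point): Point on the scraper's axis inside the handle, 150 mm from the blade's end edge: a good place for the pads, closing across the 18 mm thickness (scraper's x).
- scraper_blade (a point): Point on the middle of the blade, 65 mm from its end edge; level with the holder's mouth when fully home.
- trough: Upright white plastic rinse trough fixed to the bench: foot 90 x 100 mm, opening 60 mm wide (its y) and 12 mm across (its x), rim 68 mm high, inner floor 8 mm high, walls 6 mm. Origin: centre of the foot's underside, z up.
- wide_holder: White plastic holder fixed to the bench, base plate 120 mm long (x), block 98 mm wide. One slot 60 mm wide (its y), 11 mm across, 65 mm deep, taking the 50 mm blade. The slot leans 30 degrees: its way out runs along (-0.5, 0, 0.866) in the holder's frame, the -x side roughly facing the robot. Mouth edges flare 4 mm over the top 8 mm. Origin: centre of the underside, z up.
- wide_holder_floor (a point): Centre of the floor of the wide holder's slot, at (20, 0, 28) mm in the holder's frame; the middle of the blade's end edge comes here when fully home. Axes as the holder's.
- wide_holder_mouth (a point): Centre of the mouth of the wide holder's slot, 65 mm up the slanted slot from its floor. Axes as the holder's.
- narrow_holder: White plastic holder fixed to the bench, base plate 120 mm long (x), block 68 mm wide. One slot 30 mm wide (its y), 11 mm across, 65 mm deep, too narrow for the blade. The slot leans 30 degrees: its way out runs along (-0.5, 0, 0.866) in the holder's frame, the -x side roughly facing the robot. Mouth edges flare 4 mm over the top 8 mm. Origin: centre of the underside, z up.
- bottle: Bystander: loose amber reagent bottle, 68 mm diameter, 150 mm tall. Origin: centre of its underside.
- beaker: Bystander: loose glass beaker, 74 mm rim diameter, 95 mm tall. Origin: centre of its underside.
- tip_box: Bystander: loose grey pipette-tip box with rows of tip sockets, 75 x 110 x 50 mm. Origin: centre of its underside.
There are look-alikes about, which are no part of the job. Of the things like the scraper, leave any that is green or yellow; of the rest the smaller one is meant.

How it is judged:
On the way:
1. the blade is guided to within 20 mm of the wide holder's slot floor while the fingers still hold the scraper (distance between scraper and wide_holder_floor below 0.02 m and contact force between the fingers and scraper above 0.5 N), for 0.1 s.
At the end, for the whole second after the job is handed in: The scraper is at rest and released in the wide holder's slot: the middle of its blade end within 11 mm of the centre of the slot floor, and the blade point 65 mm up within 13 mm of the centre of the mouth (distance between scraper and wide_holder_floor below 0.011 m and distance between scraper_blade and wide_holder_mouth below 0.013 m and linear speed of scraper below 0.02 m/s and angular speed of scraper below 0.1 rad/s); the robot touches nothing.
It fails at once if the bottle is pushed more than 30 mm or tipped (distance of bottle from where it was at the start of the episode above 0.03 m or angle between bottle's own z axis and vertical above 0.5 rad).
It fails at once if the beaker is pushed more than 30 mm or tipped (distance of beaker from where it was at the start of the episode above 0.03 m or angle between beaker's own z axis and vertical above 0.5 rad).
It fails at once if the tip box is pushed more than 30 mm or tipped (distance of tip_box from where it was at the start of the episode above 0.03 m or angle between tip_box's own z axis and vertical above 0.5 rad).
It also fails if it takes over 42 s, if anything falls off the work surface, if the arm or the gripper's body presses on something with over 40 N, if the wrist force passes 120 N, or if a joint passes its speed limit or range.

## Robot

A 6-joint arm with a two-finger parallel gripper is mounted at the origin on the work surface. World frame = base frame: x ahead of the robot, y to its left, z up, the work surface at z = 0. Lengths are in m, angles in rad, forces in N, time in s.
With the tool pointing down it reaches from about 0.35 to 0.85 m from the base axis. Payload 8.1 kg.
Tool frame: the origin (TCP) lies on the centre line of the jaws, within the pads' length; the fingertips stand robot.tips_ahead ahead of it and the grasp point (between the pads) lies 6 mm ahead of it (robot.tips_ahead is the distance from the TCP to the fingertips, in m); z points along the fingers, y is the line along which they close (so a half turn about z gives the same grasp; the last joint's range is limited). The gripper opens to 93 mm and grips with 3 to 60 N. Pads are 15 mm wide; open, the fingers measure 128 mm over their backs; the gripper's body (75 mm by 188 mm) begins 65 mm behind the grasp point.
Start: joints at [1.177, 0.13, 1.488, -0, 1.523, -0.085], TCP at [0.182, 0.572, 0.244] pointing down, gripper open.
Joint ranges: [-2.96, 2.96], [-0.89, 2.26], [0.02, 2.5], [-1.34, 4.48], [0, 2.73], [-2.66, 2.66]. Speed limits (rad/s): [2.39, 2.39, 2.79, 3.14, 3.14, 3.14].

## Interface

Orientations are given as a rotation vector (axis times angle).
In Python, from plant import robot gives the robot as it stands.
- The arm moves only by the tool apply_moves, never from a script. Its arguments are lists of equal length, an entry for each row: "delta_pos": the shift along the tool's x, y, z in cm, a list of three; "twist": the turn about the tool's z in rad. A call has 1 to 8 rows; each row shifts and turns the commanded pose from where the row before left it, along the tool's axes as they then stand; what a row does not reach is not made up. A row lasts 1/8 s, in which the tool goes at most 62.5 mm and 10.7 degrees, less where a joint would pass 70% of its speed; a pose out of reach is approached as far as the arm can. A call with a gripper value outside its range is refused whole. "gripper" is the finger opening in cm, from 0 to 9.3, set as the call begins (left out, the last holds). The fingers move at their own pace and stop on an object; "squeeze" is the grip in N (left out, the last holds). Time passes only in rows, so rows that do not move let the fingers close. It gives the time, the measured TCP pose, the force, the opening and the grip force at its end, in the units of the state.
- robot.read_state(): the state, without advancing time (a new reading comes with each control period).
- robot.read_camera(name): name is "side" or "top" or "wrist"; returns a dict with "frame" (384x512x3 uint8, red, green, blue), "vertical_fov" (degrees; the focal length in pixels is half the picture's height over the tangent of half this angle, whatever the lens; pixels are square), "cx", "cy" (the principal point, pixels), "R" (3x3) and "t" (3): a world point X has camera coordinates R X + t. Camera axes: x right, y down, z forward; pixel columns grow to the right and rows downward; lengths in m; the calibration is good to about 2 mm. A picture is of the moment at which its call begins. There is no depth.
- robot.close_job(): hands the job in; it is judged then, once.
The state is a dict: "t": time; "q": joint angles; "dq": joint speeds; "joint_torque": joint torques, N m; "tool_pos": TCP position; "orientation": TCP orientation; "force": force on the tool from outside, world axes, zero at the start; "wrist_torque": the same for the moment, N m; "opening": finger opening in m; "gripper_force": force on a finger pad.
Only numpy, scipy, OpenCV 4.12 (cv2) and the standard library are available. Lean on these libraries where they do the work, as an engineer would, in place of code of your own. Each camera call takes 0.05 s, during which the arm holds its last target. There are 200 camera calls.

## Working session

There is one attempt and no reset: what is moved stays moved. The work goes in short steps, Python scripts to look and compute and a tool call to move; the robot and the scene stay as the last step left them, time stands still between calls to the robot, and variables do not carry over. Pictures are saved under pics/ and viewed, at most 10 in all, crops included, and the job is handed in when it is done.

Besides the shell and the picture viewer there is one more tool, called after "Call:" as name(argument=value, ...), one argument or row to a line, values as JSON. apply_moves: Moves the arm, as the interface text tells. Its arguments: {"type":"object","properties":{"delta_pos":{"type":"array"},"twist":{"type":"array"},"gripper":{"type":"number"},"squeeze":{"type":"number"}},"required":["delta_pos","twist"]}

```bash
mkdir -p pics; ls; cat > h.py <<'E'
import numpy as np, cv2
from plant import robot
from scipy.spatial.transform import Rotation as Rot
def cam(n):
    c=robot.read_camera(n); c['f']=192/np.tan(np.radians(c['vertical_fov'])/2)
    c['R']=np.array(c['R']);c['t']=np.array(c['t']);return c
def save(c,p): cv2.imwrite('pics/'+p,c['frame'][:,:,::-1])
def ray(c,u,v):
    d=c['R'].T@np.array([(u-c['cx'])/c['f'],(v-c['cy'])/c['f'],1]); return -c['R'].T@c['t'],d/np.linalg.norm(d)
def onz(c,u,v,z):
    o,d=ray(c,u,v); return o+d*(z-o[2])/d[2]
def proj(c,X):
    p=c['R']@np.array(X)+c['t']; return c['f']*p[0]/p[2]+c['cx'],c['f']*p[1]/p[2]+c['cy']
def tri(rays):
    A=0;b=0
    for o,d in rays:
        P=np.eye(3)-np.outer(d,d);A=A+P;b=b+P@o
    X=np.linalg.solve(A,b); return X,[np.linalg.norm((np.eye(3)-np.outer(d,d))@(X-o)) for o,d in rays]
E
python3 - <<'E'
from h import *
import pickle
S={}
ims=[]
for n in ['side','top','wrist']:
    c=cam(n);S[n]=c;print(n,c['f'],c['cx'],c['cy'],(-c['R'].T@c['t']).round(3),c['R'][2].round(2))
    save(c,n+'0.png')
    ims.append(c['frame'])
pickle.dump(S,open('S.pkl','wb'))
s=robot.read_state();print(s,robot.tips_ahead)
E
```

```text
pics
side 410.4062947726646 257.5525998013175 191.94750426613427 [0.18  0.395 0.831] [ 0.48 -0.47 -0.74]
top 468.36542213874276 258.5934776994505 189.72798151530583 [ 0.452 -0.06   1.259] [ 0.15  0.01 -0.99]
wrist 272.25805600975804 253.18842361203312 189.79204878710613 [0.103 0.597 0.385] [ 0.28 -0.09 -0.96]
{'t': 0.15, 'q': array([ 1.17657596e+00,  1.30979719e-01,  1.48899572e+00,  5.37961281e-06,
        1.52303276e+00, -8.54419723e-02]), 'dq': array([-0.00052972, -0.00272602, -0.00300009,  0.00181531,  0.00055181,
       -0.00023673]), 'joint_torque': array([-4.14015976e-04, -5.60477972e+01, -4.92335773e+01,  7.68355443e-02,
        3.05825961e-02, -7.46683168e-05]), 'tool_pos': array([0.18218388, 0.57125276, 0.24285152]), 'orientation': array([-4.83051181e-01, -3.10388723e+00,  2.15765539e-03]), 'force': array([-0.18823746, -0.6383418 , -0.57022024]), 'wrist_torque': array([-0.0631805 ,  0.06204752,  0.00965921]), 'gripper_force': 0.0, 'opening': 0.09277865094839019} 0.025
```

View pics/side0.png

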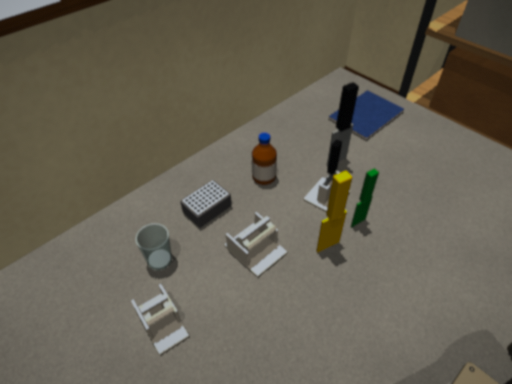

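View pics/top0.png

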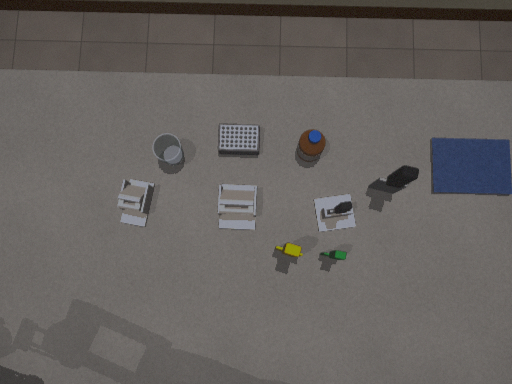

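Side shows the trough at (320,190) with a black handle at (334,155), and the wide holder at (255,240). Top shows the trough at (335,212) with the handle at (343,208), and the wide holder at (237,205). Next I'll enlarge both.

```bash
python3 - <<'E'
from h import *
import pickle
S=pickle.load(open('S.pkl','rb'))
def crop(n,x0,y0,w,h,k):
    a=cv2.resize(S[n]['frame'][y0:y0+h,x0:x0+w,::-1],None,fx=k,fy=k,interpolation=cv2.INTER_CUBIC)
    a=cv2.convertScaleAbs(a,alpha=1.4)
    for i in range(0,w,10): cv2.putText(a,str(x0+i),(i*k,8),0,.3,(0,255,255),1);cv2.line(a,(i*k,10),(i*k,14),(0,255,255),1)
    for i in range(0,h,10): cv2.putText(a,str(y0+i),(0,i*k+4),0,.3,(0,255,255),1)
    return a
a=np.vstack([np.hstack([crop('top',210,175,60,60,6.0.__int__()),crop('top',305,190,60,60,6)][:2]),])
b=np.hstack([crop('side',220,207,72,72,5),crop('side',300,130,72,72,5)])
cv2.imwrite('pics/t.png',a[:, :720]);cv2.imwrite('pics/s.png',b)
for n,p in [('top',(335,212)),('top',(237,205)),('top',(135,200)),('side',(320,190)),('side',(255,240))]:
    print(n,onz(S[n],*p,0.0).round(3))
E
```

```text
top [ 0.584 -0.254  0.   ]
top [0.597 0.011 0.   ]
top [0.604 0.288 0.   ]
side [ 0.609 -0.256  0.   ]
side [ 0.613 -0.012  0.   ]
```

View pics/t.png

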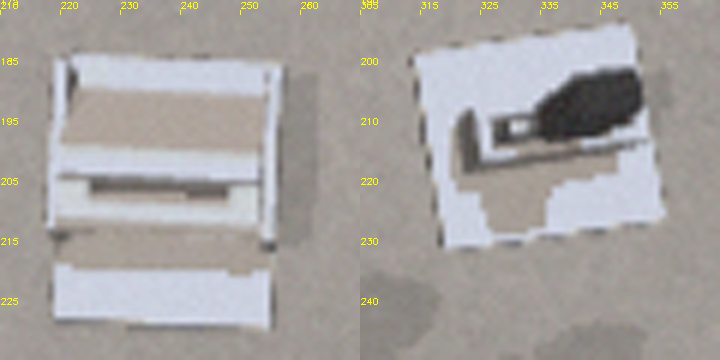

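View pics/s.png

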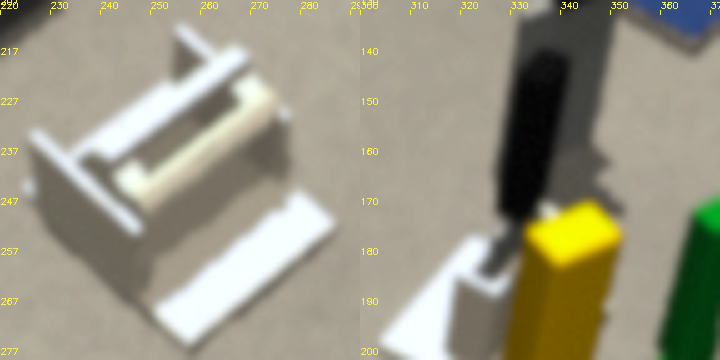

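The crops show the trough foot corners in top at about (313.8,199.2), (350.3,193.7), (355.5,225.8) and (319.2,231.2). The scraper's handle leans toward the right, and the wide holder's slot is near (236,206). Moves can't tilt the tool, so the tool always points down. My plan is to grip across the 26 mm width and pivot the scraper about the pads to get the 30° tilt.

```bash
python3 - <<'E'
from h import *
import pickle
S=pickle.load(open('S.pkl','rb'));T,D=S['top'],S['side']
def t2(a,b): X,e=tri([ray(T,*a),ray(D,*b)]);return X.round(3),np.round(e,4)
print('yellow top',t2((293,249),(342,174)))
print('green top',t2((341,255),(371,171)))
print('bigblack top',t2((409,173),(348,88)))
print('scraper top',t2((349.5,205),(336.5,143)))
for n,p in [('foot',[(313.8,199.2),(350.3,193.7),(355.5,225.8),(319.2,231.2)]),('wide',[(219.2,184.2),(256,185.8),(254.5,229.5),(219,228)])]:
    q=[onz(T,*a,0.008)[:2] for a in p];print(n,np.round(q,3).tolist(),np.mean(q,0).round(3),[np.linalg.norm(q[i]-q[i-1]).round(3) for i in range(4)])
s=robot.read_state();R=Rot.from_rotvec(s['orientation']).as_matrix();print(R.round(3))
print((R.T@(np.array([.585,-.265,.36])-s['tool_pos'])*100).round(1))
E
```

```text
yellow top (array([ 0.477, -0.125,  0.25 ]), array([0.0006, 0.0006]))
green top (array([ 0.469, -0.238,  0.185]), array([0.0023, 0.0023]))
bigblack top (array([ 0.65 , -0.375,  0.251]), array([0.0032, 0.0032]))
scraper top (array([ 0.583, -0.258,  0.184]), array([0.0017, 0.0017]))
foot [[0.617, -0.195], [0.634, -0.293], [0.548, -0.307], [0.531, -0.21]] [ 0.582 -0.252] [np.float64(0.087), np.float64(0.1), np.float64(0.087), np.float64(0.098)]
wide [[0.651, 0.061], [0.649, -0.039], [0.531, -0.038], [0.533, 0.057]] [0.591 0.01 ] [np.float64(0.118), np.float64(0.1), np.float64(0.118), np.float64(0.095)]
[[-0.953  0.304 -0.001]
 [ 0.304  0.953 -0.001]
 [ 0.    -0.001 -1.   ]]
[-63.8 -67.4 -11.6]
```

Call:
apply_moves(
  delta_pos=[
    [-3.5, -3.7, -2.9],
    [-3.5, -3.7, -2.9],
    [-3.5, -3.7, -2.9],
    [-3.5, -3.7, -2.9],
    [-4.1, -4.4, 0],
    [-4.1, -4.4, 0],
    [-4.1, -4.4, 0],
    [-4.1, -4.4, 0],
  ],
  twist=[0, 0, 0, 0, 0, 0, 0, 0],
)

```text
t: 1.15
tool_pos: [0.3738, 0.1687, 0.3596]
orientation: [0.483, 3.104, 0.0]
force: [1.8, -0.1, 0.2]
opening: 0.0931
gripper_force: 0.0
```

Call:
apply_moves(
  delta_pos=[
    [-4.2, -4.4, 0],
    [-4.2, -4.4, 0],
    [-4.2, -4.4, 0],
    [-4.2, -4.4, 0],
    [-4.2, -4.4, 0],
    [-4.2, -4.4, 0],
    [-4.1, -4.3, 0],
    [-4.1, -4.3, 0],
  ],
  twist=[0, 0, 0, 0, 0, 0, 0, 0],
)

```text
t: 2.15
tool_pos: [0.5858, -0.2663, 0.3592]
orientation: [-0.483, -3.104, -0.0]
force: [0.3, -0.4, 0.4]
opening: 0.093
gripper_force: 0.0
```

Call:
apply_moves(
  delta_pos=[
    [0, 0, 0],
    [0, 0, 0],
    [0, 0, 0],
    [0, 0, 0],
    [0, 0, 0],
  ],
  twist=[-0.16, -0.16, -0.16, 0, 0],
)

```text
t: 2.78
tool_pos: [0.5852, -0.2643, 0.3594]
orientation: [0.263, -3.13, -0.0]
force: [0.2, -0.6, 0.0]
opening: 0.0929
gripper_force: 0.0
```

```bash
python3 - <<'E'
from h import *
import pickle
s=robot.read_state();R=Rot.from_rotvec(s['orientation']).as_matrix();print(s['t'],s['tool_pos'],s['q'].round(2),R.round(3))
c=cam('wrist');pickle.dump(c,open('w1.pkl','wb'))
print((-c['R'].T@c['t']).round(3),c['R'].round(2))
for X in [(.583,-.258,.184),(.582,-.252,.068)]: print(proj(c,X))
a=cv2.convertScaleAbs(cv2.resize(c['frame'][:,:,::-1],None,fx=1.5,fy=1.5),alpha=1.4);cv2.imwrite('pics/w1.png',a)
E
```

```text
2.775 [ 0.58524263 -0.26428632  0.35939199] [-0.5   0.23  1.17  0.    1.74 -2.24] [[-0.986 -0.167 -0.   ]
 [-0.167  0.986  0.   ]
 [ 0.     0.    -1.   ]]
[ 0.504 -0.277  0.501] [[-0.17  0.99 -0.  ]
 [ 0.94  0.16  0.29]
 [ 0.29  0.05 -0.96]]
(np.float64(258.42829509804744), np.float64(177.20283509215838))
(np.float64(260.9580099840607), np.float64(159.29998307453783))
```

View pics/w1.png

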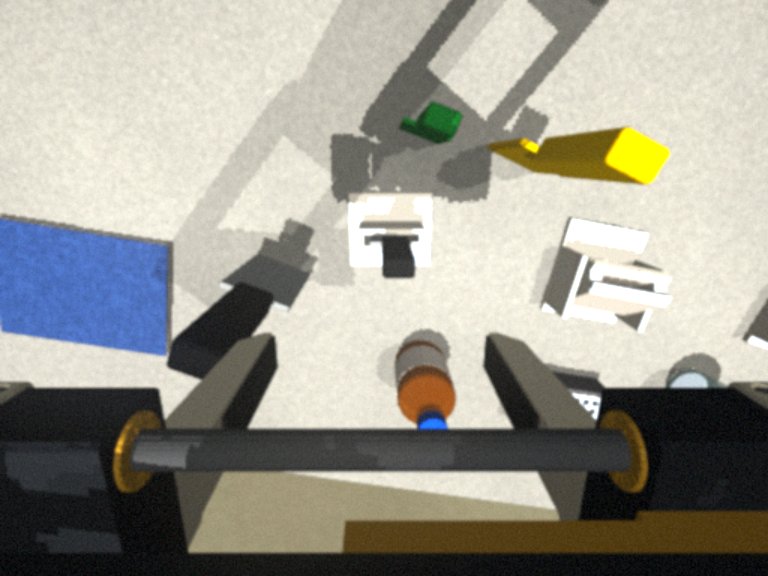

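The wrist view shows the trough at about (390,232) and the black handle top at about (398,265) in the ×1.5 picture. The foot is square to the tool. Next I'll measure the handle by mask.

```bash
python3 - <<'E'
from h import *
import pickle
S=pickle.load(open('S.pkl','rb'));S['wrist']=pickle.load(open('w1.pkl','rb'))
for n,(x0,y0,x1,y1),th in [('wrist',(235,150,290,190),35),('top',(330,195,358,220),60),('side',(322,135,345,176),30)]:
    g=S[n]['frame'].max(2)[y0:y1,x0:x1]
    k,l,st,ce=cv2.connectedComponentsWithStats((g<th).astype(np.uint8))
    i=1+np.argmax(st[1:,4]);cn=cv2.findContours((l==i).astype(np.uint8),0,2)[0][0]
    print(n,st[i],(ce[i]+[x0,y0]).round(1));ap=cv2.approxPolyDP(cv2.convexHull(cn),1.2,True)[:,0]+[x0,y0];print(ap.tolist())
S_=cv2.resize(S['wrist']['frame'][130:195,225:300,::-1],None,fx=8,fy=8,interpolation=cv2.INTER_CUBIC)
cv2.imwrite('pics/w1c.png',cv2.convertScaleAbs(S_,alpha=1.8))
E
```

```text
wrist [21 16  2  4  5] [256.4 167.8]
[[256, 169], [257, 166]]
top [  4   7  18  12 145] [343.  207.3]
[[350, 202], [351, 207], [349, 210], [344, 212], [334, 212], [334, 209], [339, 204]]
side [  6   5  14  35 310] [334.2 155.9]
[[341, 141], [340, 152], [336, 168], [331, 174], [328, 171], [331, 146], [335, 140]]
```

View pics/w1c.png

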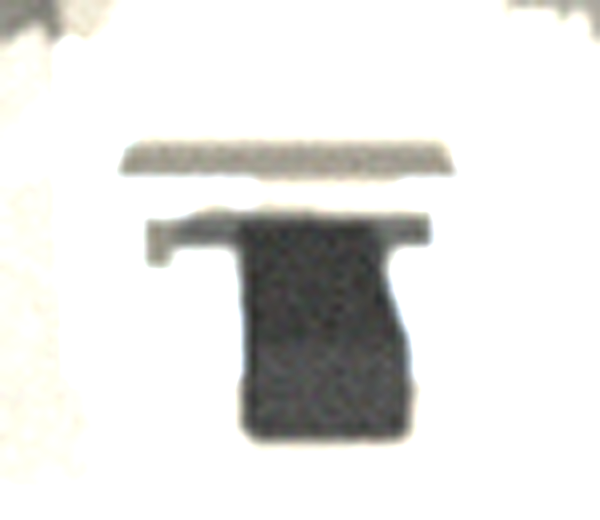

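The handle's top face is centred near (265.8,177.6) and the trough slot near col 261.

```bash
python3 - <<'E'
from h import *
import pickle
S=pickle.load(open('S.pkl','rb'));c=pickle.load(open('w1.pkl','rb'))
for z in (.18,.185,.19,.195): print(z,onz(c,265.8,177.6,z).round(4))
a=onz(c,263.8,158.7,.098);print('handle base near',a.round(4))
print('slot ctr',onz(c,261.3,158.5,.068).round(4))
print('w+top',tri([ray(c,265.8,177.6),ray(S['top'],347.5,206.5)]))
print('w+side',tri([ray(c,265.8,177.6),ray(S['side'],337,143.5)]))
s=robot.read_state();R=Rot.from_rotvec(s['orientation']).as_matrix()
for X in [(.583,-.253,.24),(.583,-.253,.164)]: print((R.T@(np.array(X)-s['tool_pos'])*100).round(2))
E
```

```text
0.18 [ 0.583  -0.2488  0.18  ]
0.185 [ 0.5818 -0.2493  0.185 ]
0.19 [ 0.5805 -0.2497  0.19  ]
0.195 [ 0.5793 -0.2502  0.195 ]
handle base near [ 0.575  -0.2497  0.098 ]
slot ctr [ 0.5806 -0.2517  0.068 ]
w+top (array([ 0.5766198 , -0.25070773,  0.20375751]), [np.float64(0.0005540536789324142), np.float64(0.0005540536789323283)])
w+side (array([ 0.57974204, -0.24998103,  0.19041586]), [np.float64(0.0006980029556210298), np.float64(0.0006980029556210317)])
[ 0.03  1.15 11.95]
[ 0.03  1.15 19.55]
```

Call:
apply_moves(
  delta_pos=[
    [0.2, 1.5, 2],
    [0, 0, 4],
    [0, 0, 4],
    [0, 0, 4],
    [0, 0, 3],
    [0, 0, 2],
    [0, 0, 0],
    [0, 0, 0],
  ],
  twist=[0, 0, 0, 0, 0, 0, 0, 0],
)

```text
t: 3.82
tool_pos: [0.5816, -0.2504, 0.1713]
orientation: [-0.268, 3.128, -0.002]
force: [0.7, -0.2, 0.0]
opening: 0.0929
gripper_force: 0.0
```

Call:
apply_moves(
  delta_pos=[
    [0, 0, 0],
    [0, 0, 0],
    [0, 0, 0],
    [0, 0, 0],
    [0, 0, 0],
    [0, 0, 0],
    [0, 0, 0],
    [0, 0, 0],
  ],
  twist=[0, 0, 0, 0, 0, 0, 0, 0],
  gripper=1.5,
  squeeze=25,
)

```text
t: 4.82
tool_pos: [0.5808, -0.2499, 0.1696]
orientation: [0.269, -3.13, -0.0]
force: [-0.3, -0.8, -0.4]
opening: 0.0261
gripper_force: 25.0
```

```bash
python3 - <<'E'
from h import *
import pickle
s=robot.read_state();print(s['tool_pos'],s['opening'],s['gripper_force'],s['force'])
c=cam('wrist');pickle.dump(c,open('w2.pkl','wb'))
a=cv2.convertScaleAbs(cv2.resize(c['frame'][80:330,130:390,::-1],None,fx=2,fy=2),alpha=1.4);d=cam('side')['frame'][120:220,280:380,::-1];a=np.hstack([a[:400],cv2.resize(d,(250,400))[:, :]])
cv2.imwrite('pics/w2.png',a)
E
```

```text
[ 0.58075308 -0.24993547  0.16957003] 0.026147904254642196 24.998027980327606 [-0.34491429 -0.77419659 -0.43030698]
```

View pics/w2.png

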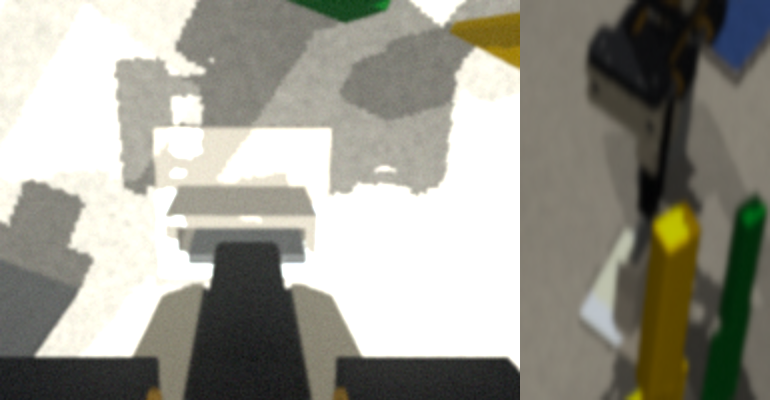

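The scraper is gripped; wrist shows the handle centred between the pads. Next I lift it until about 10 mm of blade stays in the trough, then pivot it there.

Call:
apply_moves(
  delta_pos=[
    [0, 0, -1],
    [0, 0, -1.5],
    [0, 0, -1.5],
    [0, 0, -1],
    [0, 0, 0],
    [0, 0, 0],
  ],
  twist=[0, 0, 0, 0, 0, 0],
)

```text
t: 5.68
tool_pos: [0.5806, -0.2498, 0.2192]
orientation: [0.269, -3.13, -0.001]
force: [0.4, 0.4, -1.9]
opening: 0.0258
gripper_force: 25.0
```

Call:
apply_moves(
  delta_pos=[
    [1.0, 0, 0.05],
    [1.0, 0, 0.1],
    [1.0, 0, 0.15],
    [1.0, 0, 0.2],
    [1.0, 0, 0.3],
    [1.0, 0, 0.35],
    [0.8, 0, 0.4],
    [0, 0, 0],
  ],
  twist=[0, 0, 0, 0, 0, 0, 0, 0],
)

```text
t: 6.68
tool_pos: [0.5128, -0.2618, 0.2036]
orientation: [0.267, -3.129, -0.0]
force: [0.2, 0.2, -1.1]
opening: 0.026
gripper_force: 25.0
```

```bash
python3 - <<'E'
from h import *
import pickle
s=robot.read_state();print(s['tool_pos'],s['opening'],s['gripper_force'],s['force'])
c=cam('wrist');pickle.dump(c,open('w3.pkl','wb'));d=cam('side');pickle.dump(d,open('d3.pkl','wb'))
a=cv2.convertScaleAbs(cv2.resize(c['frame'][80:280,130:330,::-1],None,fx=2,fy=2),alpha=1.2);d=d['frame'][130:220,290:380,::-1];a=np.hstack([a,cv2.resize(d,(400,400))])
cv2.imwrite('pics/w3.png',a)
E
```

```text
[ 0.51279152 -0.26182104  0.20357076] 0.02603526276478544 24.99984562397003 [ 0.21667615  0.22517302 -1.08815197]
```

View pics/w3.png

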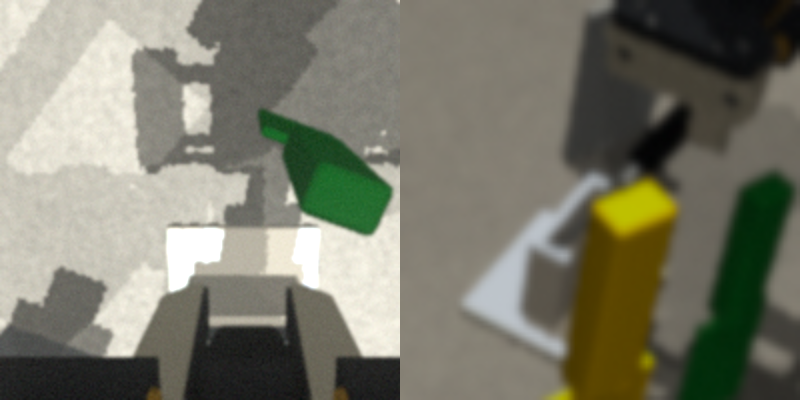

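Side shows the scraper tilted, with the tip still in the trough, and green and yellow are untouched. The geometry gives about 27°. I'll go a little further, then withdraw along its axis and rise.

Call:
apply_moves(
  delta_pos=[
    [0.4, 0, 0.2],
    [0.35, 0, 0.2],
    [0, 0, 0],
    [0.5, 0, -0.87],
    [1.0, 0, -1.73],
    [1.0, 0, -1.73],
    [0, 0, -2],
    [0, 0, -4],
  ],
  twist=[0, 0, 0, 0, 0, 0, 0, 0],
  squeeze=30,
)

```text
t: 7.78
tool_pos: [0.4808, -0.2668, 0.3038]
orientation: [0.268, -3.128, -0.002]
force: [1.0, -0.7, -1.2]
opening: 0.0257
gripper_force: 30.0
```

Call:
apply_moves(
  delta_pos=[
    [0, 0, -4],
    [0, 0, -4],
    [0, 0, -4],
    [-3.2, 5, 0],
    [-3.2, 5, 0],
    [-3.2, 5, 0],
    [-3.2, 5, 0],
    [-3.2, 5, 0],
  ],
  twist=[0, 0, 0, 0, 0, 0, 0, 0],
)

```text
t: 8.78
tool_pos: [0.5971, 0.0083, 0.425]
orientation: [-0.268, 3.129, -0.001]
force: [0.3, -0.0, -1.9]
opening: 0.0255
gripper_force: 30.0
```

Call:
apply_moves(
  delta_pos=[
    [0, 0, 0],
    [0, 0, 0],
    [0, 0, 0],
    [0, 0, 0],
  ],
  twist=[0.075, 0.075, 0, 0],
)

```text
t: 9.28
tool_pos: [0.5968, 0.0063, 0.4241]
orientation: [-0.035, 3.141, -0.0]
force: [-0.2, -1.4, -1.4]
opening: 0.0256
gripper_force: 30.0
```

```bash
python3 - <<'E'
from h import *
import pickle
s=robot.read_state();print(s['t'],s['tool_pos'],s['orientation'],s['opening'],s['force'],s['q'].round(2))
c=cam('wrist');pickle.dump(c,open('w4.pkl','wb'));d=cam('side');pickle.dump(d,open('d4.pkl','wb'))
print(proj(c,(.59,.01,.05)), proj(d,s['tool_pos']))
x,y=210,110
w=cv2.convertScaleAbs(cv2.resize(c['frame'][100:260,160:330,::-1],None,fx=2.5,fy=2.5,interpolation=2),alpha=1.2)
u,v=[int(i) for i in proj(d,s['tool_pos']-[0,0,.06])];x0=max(0,min(512-130,u-65));y0=max(0,min(384-133,v-66))
a=np.hstack([w,cv2.resize(d['frame'][y0:y0+133,x0:x0+125,::-1],(375,400))]);print(x0,y0)
cv2.imwrite('pics/w4.png',a)
E
```

```text
9.275 [0.59675771 0.00634436 0.4241494 ] [-3.53683296e-02  3.14073384e+00 -9.52401073e-05] 0.025614619997984478 [-0.15676067 -1.41744808 -1.36237968] [-0.08  0.12  1.17 -0.    1.85 -1.67]
(np.float64(255.282190038926), np.float64(148.12514703047088)) (np.float64(251.6710882527427), np.float64(103.00158104795365))
187 65
```

View pics/w4.png

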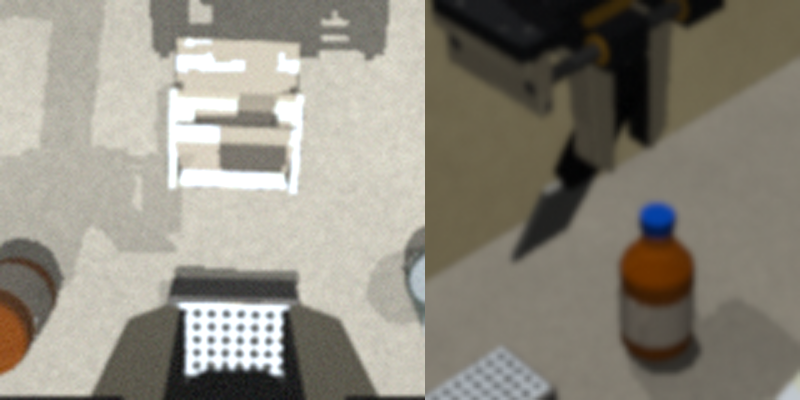

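Side shows the scraper tilted well in the gripper. Wrist shows the wide holder, with its mouth slot about col 254.5 and rows 141–150 in full-frame pixels. Next I triangulate its features across views.

```bash
python3 - <<'E'
from h import *
import pickle
S=pickle.load(open('S.pkl','rb'));T,D=S['top'],S['side'];W=pickle.load(open('w4.pkl','rb'))
for n,a,b in [('plate+y',(219,228),(258,275.6)),('plate-y',(254.5,229.5),(287,251.4)),('rc+y',(219.2,184.5),(227,234)),('rc-y',(256.3,185.5),(257,213)),('fc+y',(218.5,214),(247,253)),('fc-y',(254.7,215.5),(278,230))]:
    X,e=tri([ray(T,*a),ray(D,*b)]);print(n,X.round(4),round(e[0],4),'wristcrop',(np.array(proj(W,X))-[160,100])*2.5)
o=np.array([.591,.010,0])
for n,p in [('mouth',(-12.5,0,84.3)),('mouth+y',(-12.5,30,84.3)),('floor',(20,0,28)),('fplate',(-60,0,5)),('rplate',(60,0,5))]:
    X=o+np.array(p)/1e3;print(n,np.round(proj(T,X),1),np.round(proj(W,X),1),np.round(proj(D,X),1))
g=lambda c,u,r0,r1: c['frame'][r0:r1,u-6:u+7].mean((1,2)).round(0).astype(int).tolist()
print('W',g(W,252,108,182));print('T',g(T,237,180,235))
print('Wrow145',W['frame'][143:147,222:288].mean((0,2)).round().astype(int).tolist())
E
```

```text
plate+y [0.5324 0.0563 0.0084] 0.0007 wristcrop [298.21788954  41.07940611]
plate-y [ 0.5307 -0.0385  0.0101] 0.0006 wristcrop [178.23207853  36.09518045]
rc+y [0.6402 0.0541 0.0614] 0.0023 wristcrop [294.37986184 189.60662974]
rc-y [ 0.6403 -0.0422  0.0562] 0.0028 wristcrop [168.90120222 185.35420464]
fc+y [0.5662 0.0551 0.0621] 0.0012 wristcrop [300.78338054  91.5773407 ]
fc-y [ 0.5632 -0.0389  0.0633] 0.0005 wristcrop [171.9984538   84.63745222]
mouth [235.5 208.4] [255.6 144.5] [258.2 232.6]
mouth+y [223.6 208.1] [272.6 144.8] [248.5 240.2]
floor [237.1 198.5] [255. 157.] [248.8 238.8]
fplate [236.5 229.3] [255.9 115.1] [272.4 264.6]
rplate [238.  184.9] [254.5 173.8] [237.9 234.8]
W [93, 95, 94, 94, 93, 94, 95, 111, 149, 168, 172, 171, 170, 170, 170, 174, 195, 219, 226, 223, 198, 174, 170, 170, 171, 171, 171, 171, 171, 171, 172, 183, 196, 201, 201, 195, 170, 146, 121, 101, 94, 99, 131, 166, 179, 180, 179, 178, 169, 142, 115, 107, 105, 108, 109, 109, 108, 108, 108, 122, 171, 218, 231, 232, 232, 230, 215, 188, 173, 170, 170, 169, 170, 169]
T [111, 111, 112, 112, 115, 145, 151, 151, 151, 149, 129, 119, 118, 118, 117, 118, 118, 118, 118, 122, 143, 150, 151, 152, 122, 86, 76, 102, 119, 142, 149, 146, 123, 111, 115, 115, 114, 115, 115, 114, 144, 152, 152, 151, 151, 151, 151, 151, 148, 94, 103, 110, 110, 109, 109]
Wrow145 [163, 151, 144, 142, 149, 187, 224, 230, 229, 230, 230, 231, 229, 229, 230, 212, 176, 169, 173, 172, 172, 175, 175, 175, 176, 177, 180, 179, 179, 178, 179, 180, 162, 126, 111, 114, 112, 115, 116, 117, 113, 115, 115, 118, 118, 116, 123, 146, 187, 215, 228, 229, 229, 228, 229, 227, 227, 229, 212, 171, 163, 170, 170, 168, 167, 169]
```

```bash
python3 - <<'E'
from h import *
import pickle
W=pickle.load(open('w4.pkl','rb'));D=pickle.load(open('d4.pkl','rb'))
s=robot.read_state();R=Rot.from_rotvec(s['orientation']).as_matrix();tc=s['tool_pos'];G=tc-[0,0,.006]
for th in range(22,39,2):
    t=np.radians(th);a=-R[:,0]*np.sin(t)+R[:,2]*np.cos(t);tip=G+.1556*a;n=R[:,0]*np.cos(t)+R[:,2]*np.sin(t)
    P=[tip+sx*R[:,1]*.025 for sx in(-1,1)]
    print(th,tip.round(4),'W',np.round([proj(W,p) for p in P],1).tolist(),'D',np.round([proj(D,p) for p in P],1).tolist())
g=W['frame'][200:226,225:285].mean((1,2)).round().astype(int);print(g.tolist())
m=D['frame'].mean(2)
for r in range(140,156): print(r,m[r,208:240:1].round().astype(int).tolist())
E
```

```text
22 [0.6551 0.0075 0.2736] W [[231.8, 231.3], [274.2, 231.3]] D [[241.3, 147.4], [223.0, 159.5]]
24 [0.6601 0.0076 0.2757] W [[231.7, 235.9], [274.2, 236.0]] D [[239.5, 145.5], [221.2, 157.5]]
26 [0.665  0.0078 0.278 ] W [[231.7, 240.6], [274.2, 240.7]] D [[237.8, 143.5], [219.5, 155.4]]
28 [0.6698 0.0079 0.2805] W [[231.6, 245.3], [274.3, 245.4]] D [[236.1, 141.5], [217.8, 153.3]]
30 [0.6746 0.008  0.2831] W [[231.5, 250.1], [274.4, 250.1]] D [[234.5, 139.4], [216.1, 151.2]]
32 [0.6792 0.0081 0.2859] W [[231.4, 254.9], [274.5, 254.9]] D [[232.9, 137.3], [214.4, 149.1]]
34 [0.6838 0.0082 0.2889] W [[231.3, 259.7], [274.6, 259.7]] D [[231.3, 135.2], [212.8, 146.9]]
36 [0.6882 0.0083 0.292 ] W [[231.2, 264.6], [274.7, 264.6]] D [[229.7, 133.0], [211.2, 144.6]]
38 [0.6926 0.0084 0.2952] W [[231.1, 269.5], [274.8, 269.5]] D [[228.2, 130.8], [209.6, 142.4]]
[165, 166, 166, 166, 165, 164, 157, 142, 123, 110, 103, 87, 72, 67, 67, 66, 66, 66, 77, 96, 115, 158, 186, 179, 152, 129]
140 [93, 93, 93, 93, 93, 93, 94, 98, 102, 110, 112, 105, 82, 58, 42, 35, 32, 32, 34, 32, 33, 33, 34, 34, 40, 52, 7
[... 1683 characters left out ...]
 126, 125, 125, 124, 124, 124, 125, 125]
152 [125, 126, 125, 124, 124, 123, 122, 114, 105, 105, 113, 118, 122, 125, 125, 125, 126, 127, 126, 126, 125, 126, 125, 125, 125, 126, 124, 124, 123, 124, 123, 125]
153 [125, 125, 125, 124, 123, 123, 124, 122, 119, 121, 123, 124, 124, 125, 124, 124, 125, 126, 126, 125, 125, 124, 125, 125, 125, 125, 125, 124, 123, 123, 124, 125]
154 [124, 124, 124, 123, 123, 124, 125, 124, 125, 125, 125, 126, 125, 124, 124, 124, 124, 125, 125, 125, 124, 124, 125, 124, 124, 126, 125, 125, 124, 124, 124, 124]
155 [123, 124, 123, 123, 124, 124, 125, 124, 124, 124, 125, 125, 124, 123, 123, 123, 123, 124, 124, 124, 124, 123, 124, 124, 125, 126, 127, 127, 126, 125, 124, 125]
```

The side view puts the tip at (216,151), which matches a 30° tilt exactly. Next I stage above the slot.

Call:
apply_moves(
  delta_pos=[
    [0, 0, 0],
    [3, 0, 0],
    [4, 0, 2],
    [3.6, 0.1, 4],
    [0, 0, 4],
    [0, 0, 4],
    [0, 0, 3],
    [0, 0, 0],
  ],
  twist=[0.0465, 0, 0, 0, 0, 0, 0, 0],
)

```text
t: 10.38
tool_pos: [0.4891, 0.0102, 0.251]
orientation: [-0.039, -3.136, -0.001]
force: [-0.2, 1.2, -1.8]
opening: 0.0258
gripper_force: 30.0
```

```bash
cat > st.py <<'E'
from h import *
s=robot.read_state();R=Rot.from_rotvec(s['orientation']).as_matrix();u=np.array([-.5,.012,.866]);F=np.array([.6115,.0065,.028])
print(s['t'],s['tool_pos'].round(4),R[:,1].round(4),s['force'].round(1),s['opening'])
for sv in (.085,.06,.0): print(sv,(R.T@(F+(sv+.1556)*u+[0,0,.006]-s['tool_pos'])*100).round(2))
E
cat > v.py <<'E'
from st import *
D=cam('side')
tip=s['tool_pos']-[0,0,.006]-.1556*u
for a in(-1,1):
  p=tip+a*.025*R[:,1];print(np.round(proj(D,p),1))
for n,p in [('m+',(-12.5,30,84.3)),('m-',(-12.5,-30,84.3))]: print(n,np.round(proj(D,np.array([.5915,.007,0])+np.array(p)/1e3),1))
a=cv2.resize(D['frame'][150:280,200:330,::-1],(780,600)[::-1] if 0 else (600,600),interpolation=2);cv2.imwrite('pics/w5.png',cv2.convertScaleAbs(a,alpha=1.3))
E
python3 v.py
```

```text
10.375 [0.4891 0.0102 0.251 ] [2.510e-02 9.997e-01 3.000e-04] [-0.2  1.2 -1.8] 0.025849098076695977
0.085 [-0.21 -0.07  0.86]
0.06 [-1.47 -0.07  3.02]
0.0 [-4.5  -0.07  8.2 ]
[270.6 222. ]
[253.9 234.4]
m+ [249.3 239.3]
m- [268.3 224.3]
```

View pics/w5.png

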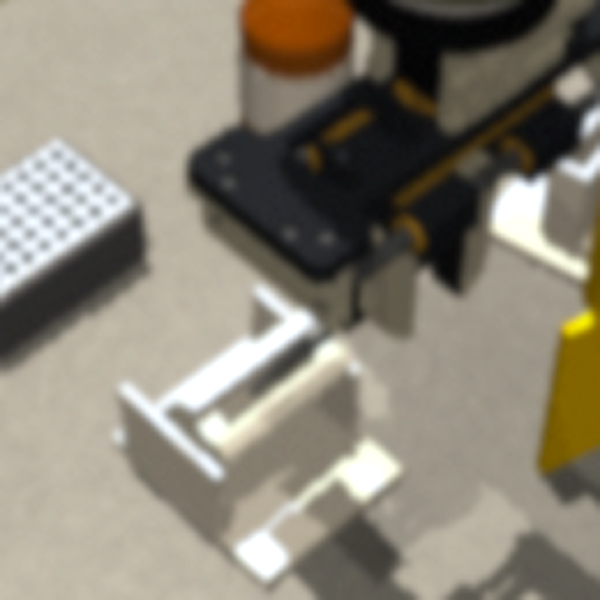

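Side shows the gripper above the holder with the tip hidden, and nothing has been disturbed. From here I descend by numbers and force.

Call:
apply_moves(
  delta_pos=[
    [-0.2, -0.1, 0.3],
    [0, 0, 0],
    [0, 0, 0],
  ],
  twist=[0, 0, 0],
)

```text
t: 10.8
tool_pos: [0.4933, 0.0091, 0.2514]
orientation: [0.04, 3.14, -0.0]
force: [0.2, -0.4, -1.2]
opening: 0.0258
gripper_force: 30.0
```

```bash
python3 st.py
```

```text
10.8 [0.4933 0.0091 0.2514] [ 2.530e-02  9.997e-01 -1.000e-04] [ 0.2 -0.4 -1.2] 0.025834408395155887
0.085 [0.22 0.02 0.9 ]
0.06 [-1.03  0.03  3.07]
0.0 [-4.03  0.03  8.27]
```

Call:
apply_moves(
  delta_pos=[
    [0.2, 0, 0.9],
    [-0.25, 0, 0.43],
    [-0.5, 0, 0.87],
    [-0.25, 0, 0.43],
    [-0.25, 0, 0.43],
    [-0.25, 0, 0.43],
    [0, 0, 0],
    [0, 0, 0],
  ],
  twist=[0, 0, 0, 0, 0, 0, 0, 0],
)

```text
t: 11.8
tool_pos: [0.5059, 0.0089, 0.2157]
orientation: [0.04, 3.141, 0.0]
force: [0.5, -0.2, -1.7]
opening: 0.0259
gripper_force: 30.0
```

```bash
python3 st.py
```

```text
11.8 [0.5059 0.0089 0.2157] [0.0253 0.9997 0.    ] [ 0.5 -0.2 -1.7] 0.02591226423450987
0.085 [ 1.47  0.02 -2.66]
0.06 [ 0.22  0.02 -0.5 ]
0.0 [-2.78  0.02  4.7 ]
```

Call:
apply_moves(
  delta_pos=[
    [-0.25, 0, 0.43],
    [-0.25, 0, 0.43],
    [-0.25, 0, 0.43],
    [-0.25, 0, 0.43],
    [-0.25, 0, 0.43],
    [0, 0, 0],
  ],
  twist=[0, 0, 0, 0, 0, 0],
)

```text
t: 12.55
tool_pos: [0.5182, 0.0085, 0.1934]
orientation: [-0.04, -3.14, -0.0]
force: [-0.2, -0.9, -1.0]
opening: 0.0259
gripper_force: 30.0
```

```bash
python3 st.py; python3 - <<'E'
from h import *
W=cam('wrist');D=cam('side')
s=robot.read_state();print(s['wrist_torque'].round(2))
E
```

```text
12.55 [0.5182 0.0085 0.1934] [0.0253 0.9997 0.    ] [-0.2 -0.9 -1. ] 0.025876227327038634
0.085 [ 2.71  0.02 -4.89]
0.06 [ 1.45  0.02 -2.73]
0.0 [-1.55  0.02  2.47]
[0.08 0.06 0.02]
```

Call:
apply_moves(
  delta_pos=[
    [-0.25, 0, 0.43],
    [-0.25, 0, 0.43],
    [-0.25, 0, 0.43],
    [-0.25, 0, 0.43],
    [0, 0, 0],
    [0, 0, 0],
  ],
  twist=[0, 0, 0, 0, 0, 0],
)

```text
t: 13.4
tool_pos: [0.5284, 0.0083, 0.1769]
orientation: [-0.04, -3.141, 0.0]
force: [-0.5, 0.6, -1.2]
opening: 0.026
gripper_force: 30.0
```

Call:
apply_moves(
  delta_pos=[
    [-0.15, 0, 0.26],
    [-0.1, 0, 0.17],
    [0, 0, 0],
    [0, 0, 0],
  ],
  twist=[0, 0, 0, 0],
)

```text
t: 13.9
tool_pos: [0.5308, 0.0082, 0.1725]
orientation: [-0.04, -3.141, 0.0]
force: [-1.1, -0.2, -2.0]
opening: 0.0258
gripper_force: 30.0
```

```bash
python3 st.py
```

```text
13.9 [0.5308 0.0082 0.1725] [ 0.0253  0.9997 -0.    ] [-1.1 -0.2 -2. ] 0.025839923540403986
0.085 [ 3.96  0.02 -6.98]
0.06 [ 2.71  0.02 -4.82]
0.0 [-0.29  0.02  0.38]
```

Call:
apply_moves(
  delta_pos=[
    [-0.1, 0, 0.17],
    [0, 0, 0],
    [-0.1, 0, 0.17],
    [0, 0, 0],
  ],
  twist=[0, 0, 0, 0],
)

```text
t: 14.4
tool_pos: [0.5322, 0.0081, 0.171]
orientation: [-0.039, -3.14, 0.0]
force: [-15.7, -0.2, 17.7]
opening: 0.0258
gripper_force: 30.0
```

Call:
apply_moves(
  delta_pos=[
    [-0.1, 0, 0.17],
    [0, 0, 0],
    [0, 0, 0],
  ],
  twist=[0, 0, 0],
)

```text
t: 14.78
tool_pos: [0.5331, 0.0081, 0.1709]
orientation: [-0.039, -3.14, 0.001]
force: [-23.0, 1.0, 28.1]
opening: 0.0259
gripper_force: 30.0
```

```bash
python3 st.py
```

```text
14.775 [0.5331 0.0081 0.1709] [ 2.500e-02  9.997e-01 -4.000e-04] [-23.    1.   28.1] 0.02586417228644009
0.085 [ 4.2   0.02 -7.14]
0.06 [ 2.95  0.02 -4.98]
0.0 [-0.06  0.03  0.22]
```

Contact came on the floor at the expected depth, with the force along the slot. Next I relieve the press, open gently and retreat straight up.

Call:
apply_moves(
  delta_pos=[
    [0.1, 0, -0.17],
    [0.1, 0, -0.17],
    [0, 0, 0],
    [0, 0, 0],
  ],
  twist=[0, 0, 0, 0],
  squeeze=10,
)

```text
t: 15.28
tool_pos: [0.5319, 0.0082, 0.1705]
orientation: [-0.04, -3.141, -0.0]
force: [0.3, -0.7, -1.2]
opening: 0.0261
gripper_force: 10.0
```

Call:
apply_moves(
  delta_pos=[
    [0, 0, 0],
    [0, 0, 0],
    [0, 0, 0],
    [0, 0, 0],
    [0, 0, 0],
    [0, 0, 0],
  ],
  twist=[0, 0, 0, 0, 0, 0],
  gripper=5,
)

```text
t: 16.02
tool_pos: [0.5318, 0.0082, 0.1708]
orientation: [-0.04, -3.141, 0.0]
force: [-0.5, 0.2, -0.7]
opening: 0.0498
gripper_force: 0.0
```

Call:
apply_moves(
  delta_pos=[
    [0, 0, -1],
    [0, 0, -2],
    [0, 0, -4],
    [0, 0, -4],
    [0, 0, -4],
    [0, 0, -4],
    [0, 0, 0],
    [0, 0, 0],
  ],
  twist=[0, 0, 0, 0, 0, 0, 0, 0],
)

```text
t: 17.02
tool_pos: [0.5319, 0.0082, 0.3615]
orientation: [0.04, 3.14, -0.0]
force: [0.4, -0.8, 0.1]
opening: 0.0501
gripper_force: 0.0
```

Call:
apply_moves(
  delta_pos=[
    [4, 0, 0],
    [4, 0, 0],
    [4, 0, 0],
    [0, 0, 0],
  ],
  twist=[0, 0, 0, 0],
)

```text
t: 17.52
tool_pos: [0.41, 0.0114, 0.3602]
orientation: [-0.04, -3.141, -0.0]
force: [0.7, -0.7, -0.0]
opening: 0.05
gripper_force: 0.0
```

```bash
python3 - <<'E'
from h import *
s=robot.read_state();print(s['t'],s['tool_pos'],s['force'].round(1),s['opening'])
o=np.array([.5915,.007,0]);u=np.array([-.5,.012,.866]);F=np.array([.6115,.0065,.028])
import pickle
S=pickle.load(open('S.pkl','rb'))
for n,box in [('side',30),('top',40)]:
    D=cam(n); save(D,n+'_end.png')
    P=np.array(proj(D,F+.14*u));Q=np.array(proj(D,F+.185*u));print(n,'handle pred mid',P.round(1),'top',Q.round(1),'base',np.round(proj(D,F+.09*u),1))
    x,y=P.astype(int);r=box;m=(D['frame'][y-r:y+r,x-r:x+r].max(2)<45).astype(np.uint8)
    k,l,st,ce=cv2.connectedComponentsWithStats(m);i=1+np.argmax(st[1:,4]);print(st[i]+[x-r,y-r,0,0,0],ce[i]+[x-r,y-r])
E
```

```text
17.525 [0.40998582 0.01137674 0.36020937] [ 0.7 -0.7 -0. ] 0.05004771145223849
side handle pred mid [271.  223.7] top [279.2 218.3] base [262.7 229.2]
[259 221  30  16 250] [273.764 228.568]
top handle pred mid [234.2 220.9] top [232.6 229.4] base [235.8 212.3]
[228 213  13  26 252] [233.92460317 225.42460317]
```

```bash
python3 - <<'E'
from h import *
F=np.array([.6115,.0065,.028])
C={n:cam(n) for n in('side','top')}
for th in (30,33,36):
  for lift in (0,.01):
    t=np.radians(th);u=np.array([-np.sin(t),.024*np.sin(t),np.cos(t)]);n_=np.array([np.cos(t),0,np.sin(t)]);y=np.array([.024,1,0]);o=[]
    for n,c in C.items():
        p=np.array([proj(c,F+(l+lift)*u+a*.009*n_+b*.013*y) for l in(.09,.185) for a in(-1,1) for b in(-1,1)])
        h=cv2.convexHull(p.astype(np.float32));M=cv2.moments(h);o+=[n,np.r_[p.min(0),p.max(0),M['m10']/M['m00'],M['m01']/M['m00']].round(1).tolist()]
    print(th,lift,*o)
E
```

```text
30 0 side [255.9, 211.3, 286.5, 235.8, 271.4, 223.6] top [226.9, 208.7, 241.1, 233.2, 234.1, 221.1]
30 0.01 side [257.4, 209.9, 288.5, 234.8, 273.1, 222.4] top [226.5, 210.3, 240.8, 235.2, 233.8, 222.9]
33 0 side [257.2, 215.2, 289.2, 237.6, 273.4, 226.5] top [226.9, 210.5, 241.0, 236.8, 234.1, 223.8]
33 0.01 side [258.9, 214.1, 291.4, 236.8, 275.3, 225.6] top [226.4, 212.3, 240.7, 239.0, 233.7, 225.8]
36 0 side [258.5, 219.1, 291.8, 239.4, 275.4, 229.5] top [226.8, 212.3, 241.0, 240.3, 234.0, 226.4]
36 0.01 side [260.4, 218.3, 294.2, 238.8, 277.5, 228.8] top [226.4, 214.3, 240.7, 242.7, 233.7, 228.7]
```

The handle position in both views fits a scraper seated on the floor at about 35°, which is the slot's own clearance. I'm handing it in.

```bash
python3 -c "
from plant import robot
print(robot.close_job())"
```

```text
the job is handed in; nothing more can be done
None
```

The scraper was guided down in the gripper to the floor of the wide holder's slot, let go and left standing there leaning about 35°. The arm never went near the bottle, beaker or tip box, and the job was handed in at about 18 s with no verdict returned.

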